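# Inspect a flower bulb with the loupe at its focal mark

## Robot

A 6-joint arm with a two-finger parallel gripper is mounted at the origin on the work surface. World frame = base frame: x ahead of the robot, y to its left, z up, the work surface at z = 0. Lengths are in m, angles in rad, forces in N, time in s.
With the tool pointing down it reaches from about 0.4 to 0.925 m from the base axis. Payload 12.5 kg.
Tool frame: the origin (TCP) lies at the very end of the fingers, on their centre line; the grasp point (between the pads) lies 19 mm behind it; z points along the fingers, y is the line along which they close (so a half turn about z gives the same grasp; the last joint's range is limited). The gripper opens to 95 mm and grips with 3 to 60 N. Pads are 20 mm wide; open, the fingers measure 119 mm over their backs; the gripper's body (75 mm by 180 mm) begins 59 mm behind the grasp point.
Start: joints at [1.024, 0.491, 1.559, -0, 1.092, -0.106], TCP at [0.267, 0.565, 0.215] pointing down, gripper open.
Joint ranges: [-3.1, 3.1], [-0.84, 2.19], [0.05, 2.79], [-1.13, 4.28], [0.06, 2.93], [-2.69, 2.69]. Speed limits (rad/s): [2.22, 2.22, 2.79, 3.14, 3.14, 3.14].

## Interface

Orientations are given as a rotation vector (axis times angle).
In Python, from station import monitor, eyes, ticket gives the robot as it stands.
- The arm moves only by the tool apply_moves, never from a script. Its argument "moves" is one flat list of numbers, 7 for each row, row after row: the closure in counts, from 0 (fully open) to 255 (shut), then the shift along the world's x, y, z each as a share of 0.6 m, from -1 to 1, then the turn, a rotation vector about the world's x, y, z each as a share of 2 rad, from -1 to 1. A call has 1 to 12 rows; each row shifts and turns the commanded pose from where the row before left it; what a row does not reach is not made up. A row lasts 1/12 s, in which the tool goes at most 41.7 mm and 7.16 degrees, less where a joint would pass 70% of its speed; a pose out of reach is approached as far as the arm can. A call with a number of a shift or a turn outside -1 to 1 is refused whole. A call with a gripper value outside its range is refused whole. The fingers move at their own pace and stop on an object; "squeeze" is the grip in N (left out, the last holds). Time passes only in rows, so rows that do not move let the fingers close. It gives the time, the measured TCP pose, the force, the opening and the grip force at its end, in the units of the state.
- monitor.get_obs(): the state, without advancing time (a new reading comes with each control period).
- eyes.snapshot(name): name is "side" or "top" or "wrist"; returns a dict with "frame" (384x512x3 uint8, red, green, blue), "depth" (384x512 float32, m along the optical axis (not along the pixel's ray), 0 where there is no reading), "fx", "fy", "cx", "cy" (pixels), "rvec" (rotation vector, rad) and "tvec" (3), from world to camera coordinates, as OpenCV has them; the wrist camera has in their place "hand_eye" (4x4, takes a point from camera to tool coordinates, whose origin is the TCP and whose axes are the flange's). Camera axes: x right, y down, z forward; pixel columns grow to the right and rows downward; lengths in m; the calibration is good to about 2 mm. A picture is of the moment at which its call begins: read the wrist's pose just before it.
- ticket.sign_off(): hands the job in; it is judged then, once.
The state is a dict: "time": time; "qpos": joint angles; "joint_velocities": joint speeds; "joint_torque": joint torques, N m; "ee_pos": TCP position; "orientation": TCP orientation; "force": force on the tool from outside, world axes, zero at the start; "moment": the same for the moment, N m; "grip_width": finger opening in m; "grip_force": force on a finger pad.
Only numpy, scipy, OpenCV 4.12 (cv2) and the standard library are available. Lean on these libraries where they do the work, as an engineer would, in place of code of your own. Each camera call takes 0.05 s, during which the arm holds its last target. There are 200 camera calls.

## Task

Lift the clear cover off the flower bulb and stand it upright on the middle of the round cork pad. Then take the loupe by its green handle and hold it level over the bulb, its lens centred above the bulb and its rim at the height of the red collar on the post, and finish while still holding it there in the gripper, touching nothing else with it. Leave the bulb in its dish, do not shift the red collar, and do not disturb the other goods on the counter.

Things in the scene. Friction and masses are not known exactly. Their poses are not given: they have to be found in the camera images.
- stand: Fixed stand: wooden board 20 mm thick with a white dish (53 mm across, rim 6 mm above the board) holding the bulb, and a steel post. Origin on the counter under the dish centre; z up; +x from dish to post. Board spans x -65 to +105, y -60 to +60 mm. Post 8 mm thick at x = +85 mm, its top 175 mm above the counter. Place and yaw vary.
- dish (a point): Centre of the dish's inner floor, 23 mm above the counter.
- focal_mark (a point): Centre of the red collar (20 mm across, 12 mm high) clamped on the steel post; its height, 100 to 150 mm above the counter, is the focal height and differs from run to run. A small steel clamp screw sticks out on the side away from the dish (to 21 mm from the post's axis).
- bulb: Brown flower bulb, 40 mm across, 44 mm high, loose, upright in the dish. Origin under its root end on its axis, z up along the axis. About 40 g.
- cover: Clear plastic cover standing loosely on the board around dish and bulb: a dome 80 mm across and 62 mm high, open below, with a brown wooden knob on top; 92 mm high in all. Origin at the centre of its open rim's plane, z up. About 120 g.
- cover_knob (a point): Middle of the cover's wooden knob, on the axis, 80 mm above the cover's lower rim. The knob is 24 mm across and 24 mm high, from 68 to 92 mm above the rim, and round, so it can be pinched from any side.
- pad: Fixed round cork pad on the counter, 120 mm across and 4 mm thick. Origin at the centre of its underside (on the counter).
- loupe: Hand loupe lying flat on the counter: round lens in a black rim 70 mm across, 12 mm high, with a straight green handle along its -x. Origin at the lens centre on the underside; z up. Handle 18 mm wide, 26 mm high, x -46 to -134 mm, its underside level with the rim's. About 90 g; centre of mass about 57 mm from the lens centre, in the handle.
- loupe_lens (a point): Centre of the lens rim: on the lens axis, at half the rim's height (6 mm above the loupe's underside).
- loupe_grip (a point): Middle of the place to grip the handle: 80 mm from the lens axis, 13 mm above the loupe's underside (x = -80 mm in the loupe's frame). Same axes as the loupe; pinch across its y.
- pot_a: Bystander: terracotta pot, 80 mm across, 75 mm high. Origin under its centre.
- pot_b: Bystander: blue ceramic pot, 64 mm across, 60 mm high. Origin under its centre.
- spray: Bystander: green bottle, 56 mm across, 160 mm high. Origin under its centre.
- feed_can: Bystander: can with a yellow label, 74 mm across, 100 mm high. Origin under its centre.
- sweep_brush: Bystander: hand brush lying flat on the counter at the left.
- seed_tin: Bystander: flat green tin, 90 x 60 x 35 mm. Origin under its centre.
Things that resemble listed ones, but are neither listed nor needed, are in the scene too. What is shaped like the loupe but blue or orange is not meant. Several things look just like the pad: the one meant starts nearest to the robot's base.

How it is judged:
By the outcome, as a careful person would: the job done as asked, in the order asked, and still so for the second after the job is handed in, while the arm keeps its last pose, push and grip.
It also fails if it takes over 64 s, if anything falls off the work surface, if the arm or the gripper's body presses on something with over 40 N, if the wrist force passes 120 N, or if a joint passes its speed limit or range.

## Working session

There is one attempt and no reset: what is moved stays moved. The work goes in short steps, Python scripts to look and compute and a tool call to move; the robot and the scene stay as the last step left them, time stands still between calls to the robot, and variables do not carry over. Pictures are saved under pics/ and viewed, at most 10 in all, crops included, and the job is handed in when it is done.

Besides the shell and the picture viewer there is one more tool, called after ">>>" in YAML: its name, and indented under it one key for each argument. apply_moves: Moves the arm, as the interface text tells. Shift numbers are shares of 0.6 m and turn numbers shares of 2 rad, none past 1 either way. Its arguments: {"type":"object","properties":{"moves":{"type":"array","items":{"type":"number"}},"squeeze":{"type":"number"}},"required":["moves"]}

```bash
mkdir -p pics; cat > h.py <<'E'
import numpy as np, cv2
from station import monitor, eyes, ticket
from scipy.spatial.transform import Rotation as R
def snap(n):
    o=monitor.get_obs(); s=eyes.snapshot(n)
    if n=="wrist":
        T=np.eye(4);T[:3,:3]=R.from_rotvec(o["orientation"]).as_matrix();T[:3,3]=o["ee_pos"]
        C=T@np.array(s["hand_eye"])
    else:
        C=np.eye(4);M=R.from_rotvec(np.ravel(s["rvec"])).as_matrix();C[:3,:3]=M.T;C[:3,3]=-M.T@np.ravel(s["tvec"])
    s["C"]=C; return s
def ray(s,u,v):
    d=s["C"][:3,:3]@np.array([(u-s["cx"])/s["fx"],(v-s["cy"])/s["fy"],1]); return s["C"][:3,3],d
def plane(s,u,v,z):
    c,d=ray(s,u,v); return c+d*(z-c[2])/d[2]
def deep(s,u,v):
    c,d=ray(s,u,v); return c+d*s["depth"][int(round(v)),int(round(u))]
def save(s,n,box=None,k=1):
    f=s["frame"][:,:,::-1]
    if box: f=f[box[1]:box[3],box[0]:box[2]]
    cv2.imwrite("pics/"+n,cv2.resize(f,None,fx=k,fy=k))
E
python3 - <<'E'
from h import *
import pickle
o=monitor.get_obs();print(o["time"],o["ee_pos"],o["orientation"],o["grip_width"])
for n in("top","side"):
    s=snap(n);save(s,n+"0.png",k=1.5);pickle.dump(s,open(n+"0.pkl","wb"));print(n,s["C"][:3,3].round(3),s["C"][:3,2].round(2),s["fx"])
E
```

```text
0.0 [0.26651109 0.56504692 0.21404033] [-6.86747828e-01 -3.06525893e+00  1.74579753e-03] 0.09501639671824047
top [0.415 0.015 1.626] [ 0.09  0.01 -1.  ] 467.45286337438125
side [ 0.475 -1.044  1.098] [ 0.07  0.72 -0.69] 403.43760151239815
```

View pics/top0.png

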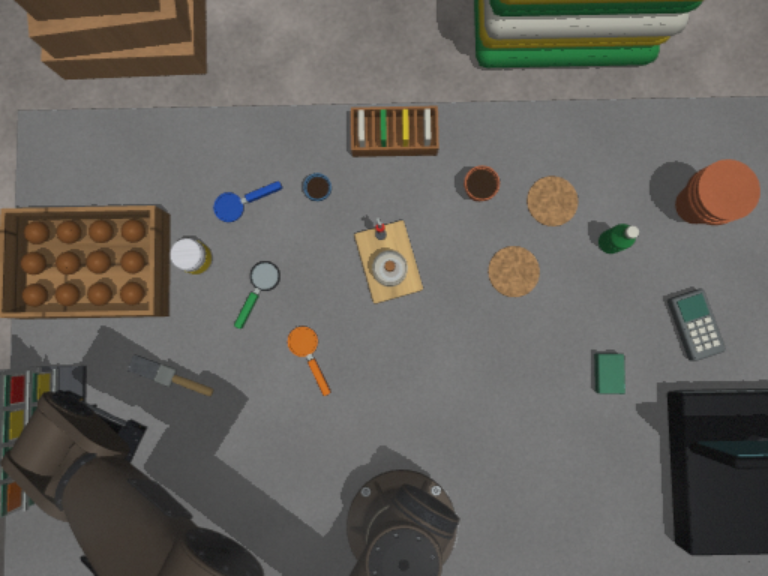

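View pics/side0.png

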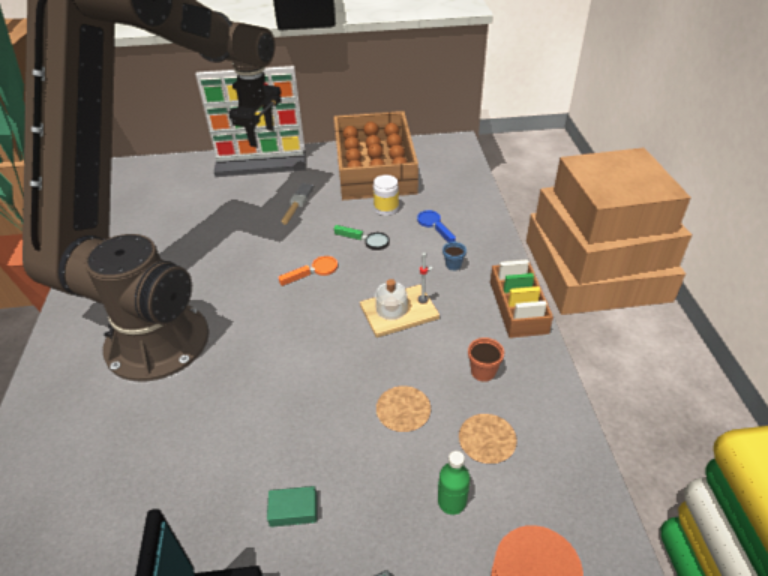

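Top view (768x576): cover knob at (390,267) on the board, red collar at (380,229). Pad candidates are (514,271), nearer the base, and (552,200); I choose (514,271). Loupe candidates are green (265,275), blue (229,207) and orange (303,341); I choose green.

```bash
cat > m.py <<'E'
from h import *
import pickle
s=pickle.load(open("top0.pkl","rb"));d=pickle.load(open("side0.pkl","rb"))
def mask(s,lo,hi,box):
    h=cv2.cvtColor(s["frame"],cv2.COLOR_RGB2HSV);m=cv2.inRange(h,lo,hi);k=np.zeros_like(m);x0,y0,x1,y1=[int(b/1.5) for b in box];k[y0:y1,x0:x1]=m[y0:y1,x0:x1];return k
def cen(m): v,u=np.nonzero(m);return u.mean(),v.mean(),len(u)
def tri(a,b):
    (c1,d1),(c2,d2)=ray(s,*a),ray(d,*b);A=np.c_[d1,-d2];t=np.linalg.lstsq(A,c2-c1,rcond=None)[0];p,q=c1+t[0]*d1,c2+t[1]*d2;return (p+q)/2,np.linalg.norm(p-q)
# pads
for b in((480,240,548,304),(520,170,585,232)):
    m=mask(s,(5,60,60),(25,255,255),b);(c,r)=cv2.minEnclosingCircle(cv2.findNonZero(m));u,v,n=cen(m);p=plane(s,u,v,.004);print("pad",p.round(3),np.hypot(*p[:2]).round(3),"r",r*1.62/467)
# board
m=mask(s,(12,50,120),(28,255,255),(345,210,435,310));print("board",cv2.minAreaRect(cv2.findNonZero(m)))
q=cv2.boxPoints(cv2.minAreaRect(cv2.findNonZero(m)));Q=np.array([plane(s,*p,.02)[:2] for p in q]);print(Q.round(3),np.linalg.norm(Q[1]-Q[0]),np.linalg.norm(Q[2]-Q[1]))
# collar
a=cen(mask(s,(0,140,80),(6,255,255),(365,215,395,245)));b=cen(mask(d,(0,140,80),(6,255,255),(410,255,440,285)));print("collar",a,b,tri(a[:2],b[:2]))
a=cen(mask(s,(3,90,40),(16,255,255),(380,257,400,277)));b=cen(mask(d,(3,90,40),(16,255,255),(380,276,402,296)));print("knob",a,b,tri(a[:2],b[:2]))
m=mask(s,(45,90,40),(80,255,255),(225,280,265,335));u,v,n=cen(m);h=plane(s,u,v,.026);r=cv2.minAreaRect(cv2.findNonZero(m))
g=cen(mask(s,(0,0,0),(180,255,65),(240,255,285,297)));l=plane(s,*g[:2],.012)
m2=mask(s,(0,0,0),(180,255,65),(240,255,285,297));c,rr=cv2.minEnclosingCircle(cv2.findNonZero(m2));l2=plane(s,*c,.012)
print("handle",h.round(3),n,r,"lens",g,l.round(3),c,rr*1.6/467,l2.round(3),np.linalg.norm((h-l2)[:2]),np.degrees(np.arctan2(*(l2-h)[1::-1])))
f=s["frame"][:,:,::-1]
cv2.imwrite("pics/crop.png",np.hstack([cv2.resize(f[a:a+80,b:b+80],(400,400),interpolation=1) for a,b in((150,135),(140,220))]))
E
python3 m.py
```

```text
pad [ 0.572 -0.272  0.004] 0.633 r 0.059880237456817954
pad [ 0.736 -0.367  0.004] 0.823 r 0.05910307016311417
board ((258.8541564941406, 174.0283203125), (48.64072799682617, 34.45075988769531), 74.24882507324219)
[[ 0.665  0.097]
 [ 0.696 -0.018]
 [ 0.532 -0.06 ]
 [ 0.502  0.054]] 0.11967327971781933 0.16923055012835908
collar (np.float64(253.05882352941177), np.float64(152.0), 17) (np.float64(281.8888888888889), np.float64(180.11111111111111), 18) (array([0.65939417, 0.03554254, 0.12275663]), np.float64(0.000657531567192714))
knob (np.float64(259.5), np.float64(177.0), 38) (np.float64(260.07894736842104), np.float64(189.57894736842104), 38) (array([0.57830168, 0.0160578 , 0.10388477]), np.float64(0.0014657320437888668))
handle [0.491 0.347 0.026] 141 ((163.59999084472656, 206.79998779296875), (5.366563320159912, 25.043962478637695), 26.56505012512207) lens (np.float64(177.19607843137254), np.float64(182.45098039215685), 51) [0.575 0.302 0.012] (176.15745544433594, 183.4502716064453) 0.03413757062826218 [0.572 0.306 0.012] 0.09025936800026182 -26.951696943578945
```

View pics/crop.png

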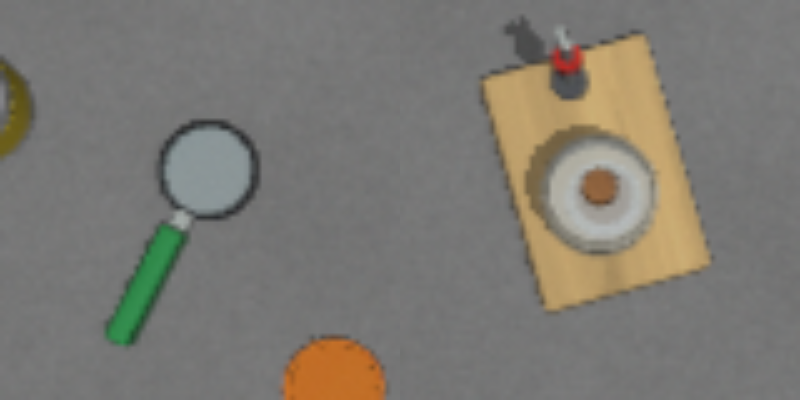

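The crop shows the green-handled loupe (left, lens at (208,170)) and the covered dish with its knob (right, (600,187)). Both choices hold. Going above the cover now.

>>> apply_moves:
  moves: [0, 0.026, -0.046, 0.014, 0, 0, 0.035, 0, 0.026, -0.046, 0.014, 0, 0, 0.035, 0, 0.026, -0.046, 0.014, 0, 0, 0.035, 0, 0.026, -0.046, 0.014, 0, 0, 0.035, 0, 0.026, -0.046, 0.014, 0, 0, 0.035, 0, 0.026, -0.046, 0.014, 0, 0, 0.035, 0, 0.026, -0.046, 0.014, 0, 0, 0.035, 0, 0.026, -0.046, 0.014, 0, 0, 0.035, 0, 0.026, -0.046, 0.014, 0, 0, 0.035, 0, 0.026, -0.046, 0.014, 0, 0, 0.035]
  squeeze: 15

```text
time: 0.93
ee_pos: [0.423, 0.2878, 0.2989]
orientation: [0.412, -3.114, 0.0]
force: [0.4, 0.8, 0.7]
grip_width: 0.0947
grip_force: 0.0
```

>>> apply_moves:
  moves: [0, 0.026, -0.046, 0, 0, 0, 0, 0, 0.026, -0.046, 0, 0, 0, 0, 0, 0.026, -0.046, 0, 0, 0, 0, 0, 0.026, -0.046, 0, 0, 0, 0, 0, 0.026, -0.046, 0, 0, 0, 0, 0, 0.026, -0.046, 0, 0, 0, 0, 0, 0.026, -0.046, 0, 0, 0, 0, 0, 0.026, -0.046, 0, 0, 0, 0, 0, 0.026, -0.046, 0, 0, 0, 0, 0, 0.026, -0.046, 0, 0, 0, 0, 0, 0, 0, 0, 0, 0, 0, 0, 0, 0, 0, 0, 0, 0]

```text
time: 1.93
ee_pos: [0.5789, 0.0121, 0.2979]
orientation: [0.402, -3.114, -0.001]
force: [-0.4, 0.1, 1.0]
grip_width: 0.0954
grip_force: 0.0
```

```bash
python3 - <<'E'
from h import *
import pickle
o=monitor.get_obs();M=R.from_rotvec(o["orientation"]).as_matrix();print(o["time"],o["ee_pos"].round(4),M.round(3).tolist(),np.degrees(np.arctan2(M[1,1],M[0,1])),o["qpos"].round(2),o["force"])
s=snap("wrist");save(s,"w1.png");pickle.dump(s,open("w1.pkl","wb"));print(s["C"].round(3))
E
```

```text
1.9333 [0.5789 0.0121 0.2979] [[-0.967, -0.254, -0.001], [-0.254, 0.967, 0.0], [0.001, 0.001, -1.0]] 104.7188232544503 [-0.09  0.35  1.56  0.    1.23 -1.92] [-0.38577142  0.08358405  1.02527306]
[[-0.254  0.932  0.26   0.505]
 [ 0.967  0.245  0.069 -0.007]
 [ 0.     0.269 -0.963  0.468]
 [ 0.     0.     0.     1.   ]]
```

View pics/w1.png

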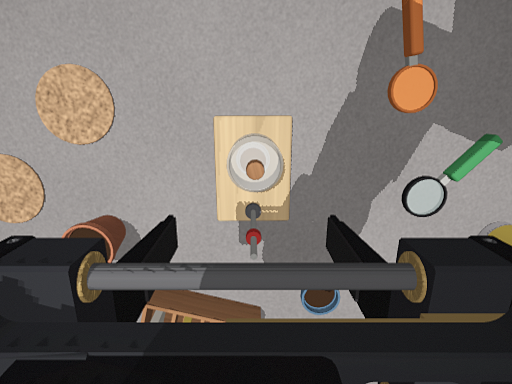

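The wrist view shows the knob at (255,170), the collar at (253,237), the near pad at (75,104) and the green loupe's lens at (425,196). Measuring these.

```bash
cat > m2.py <<'E'
from h import *
import pickle
s=pickle.load(open("w1.pkl","rb"))
H=cv2.cvtColor(s["frame"],cv2.COLOR_RGB2HSV)
def cm(lo,hi,b):
    m=cv2.inRange(H[b[1]:b[3],b[0]:b[2]],lo,hi);n,l,st,c=cv2.connectedComponentsWithStats(m);i=1+np.argmax(st[1:,4]);return c[i]+b[:2],st[i],(l==i).astype(np.uint8)
p,st,_=cm((3,90,40),(16,255,255),(242,156,268,184));print("knob",p,st,plane(s,*p,.102).round(4),deep(s,*p).round(4))
p,st,_=cm((0,150,60),(5,255,255),(240,222,268,250));print("collar",p,st,plane(s,*p,.123).round(4),deep(s,*p).round(4))
p,st,_=cm((5,60,60),(25,255,255),(28,55,125,155));print("pad",p,st,plane(s,*p,.004).round(4))
p,st,l=cm((12,60,100),(28,255,255),(205,105,300,228));q=cv2.boxPoints(cv2.minAreaRect(cv2.findNonZero(l)))+[205,105];Q=np.array([plane(s,*a,.02)[:2] for a in q]);e=[Q[i]-Q[i-1] for i in range(4)];print("board",Q.round(3).tolist(),Q.mean(0),[(np.linalg.norm(a).round(3),np.degrees(np.arctan2(a[1],a[0])).round(1)) for a in e])
p,st,l=cm((50,90,40),(80,255,255),(430,130,510,190));print("handle",p,st,plane(s,*p,.022).round(4))
p,st,l=cm((0,0,0),(180,255,70),(395,165,455,222));c,r=cv2.minEnclosingCircle(cv2.findNonZero(l));c=np.add(c,(395,165));print("lens",p,c,r,plane(s,*c,.01).round(4))
E
python3 m2.py
```

```text
knob [254.66787004 169.33935018] [  4   4  18  20 277] [0.5774 0.017  0.102 ] [0.5756 0.0164 0.111 ]
collar [252.94160584 235.03649635] [  6   7  15  15 137] [0.6573 0.0357 0.123 ] [0.6555 0.0352 0.1271]
pad [ 74.33684637 103.71280908] [   7    9   79   81 4934] [ 0.5679 -0.2707  0.004 ]
board [[0.531, -0.059], [0.501, 0.054], [0.661, 0.102], [0.694, -0.022]] [0.59655893 0.01867298] [(np.float64(0.167), np.float64(-167.3)), (np.float64(0.117), np.float64(104.7)), (np.float64(0.167), np.float64(16.8)), (np.float64(0.129), np.float64(-75.3))]
handle [472.58901515 156.53125   ] [  13    4   60   47 1056] [0.488  0.3431 0.022 ]
lens [421.1769437  194.91152815] [424.  196.5] 23.048959732055664 [0.5687 0.305  0.01  ]
```

>>> apply_moves:
  moves: [0, 0, 0.007, -0.04, 0, 0, 0, 0, 0, 0, -0.04, 0, 0, 0, 0, 0, 0, -0.04, 0, 0, 0, 0, 0, 0, -0.04, 0, 0, 0, 0, 0, 0, -0.04, 0, 0, 0, 0, 0, 0, -0.04, 0, 0, 0, 0, 0, 0, -0.04, 0, 0, 0, 0, 0, 0, -0.04, 0, 0, 0, 0, 0, 0, -0.012, 0, 0, 0, 0, 0, 0, -0.012, 0, 0, 0, 0, 0, 0, 0, 0, 0, 0]

```text
time: 2.9
ee_pos: [0.5783, 0.0182, 0.0919]
orientation: [0.407, -3.114, -0.001]
force: [-0.7, 0.1, -0.2]
grip_width: 0.0951
grip_force: 0.0
```

>>> apply_moves:
  moves: [255, 0, 0, 0, 0, 0, 0, 255, 0, 0, 0, 0, 0, 0, 255, 0, 0, 0, 0, 0, 0, 255, 0, 0, 0, 0, 0, 0, 255, 0, 0, 0, 0, 0, 0, 255, 0, 0, 0, 0, 0, 0, 255, 0, 0, 0, 0, 0, 0, 255, 0, 0, 0, 0, 0, 0, 255, 0, 0, 0, 0, 0, 0, 255, 0, 0, 0, 0, 0, 0]
  squeeze: 15

```text
time: 3.73
ee_pos: [0.5786, 0.0175, 0.0922]
orientation: [0.406, -3.115, -0.0]
force: [-0.6, -0.4, -0.9]
grip_width: 0.0341
grip_force: 0.0
```

>>> apply_moves:
  moves: [255, 0, 0, 0, 0, 0, 0, 255, 0, 0, 0, 0, 0, 0, 255, 0, 0, 0, 0, 0, 0, 255, 0, 0, 0, 0, 0, 0, 255, 0, 0, 0, 0, 0, 0]

```text
time: 4.15
ee_pos: [0.5786, 0.0175, 0.0922]
orientation: [0.406, -3.115, -0.0]
force: [0.7, 0.1, -1.5]
grip_width: 0.0236
grip_force: 15.0
```

```bash
python3 -c "
from h import *
o=monitor.get_obs();print(o['ee_pos'],o['grip_width'],o['grip_force'],o['force'])"
```

```text
[0.57858766 0.01747423 0.09219089] 0.023621508931304974 14.977548122406006 [ 0.7296118   0.06343926 -1.47374334]
```

>>> apply_moves:
  moves: [255, 0, 0, 0.01, 0, 0, 0, 255, 0, 0, 0.02, 0, 0, 0, 255, 0, 0, 0.03, 0, 0, 0, 255, 0, 0, 0.03, 0, 0, 0, 255, 0, 0, 0.03, 0, 0, 0, 255, 0, 0, 0.03, 0, 0, 0, 255, 0, 0, 0.02, 0, 0, 0, 255, 0, 0, 0, 0, 0, 0]

```text
time: 4.82
ee_pos: [0.5795, 0.0175, 0.1971]
orientation: [-0.406, 3.111, -0.001]
force: [0.1, 0.2, -1.6]
grip_width: 0.0232
grip_force: 15.0
```

>>> apply_moves:
  moves: [255, 0, -0.02, 0, 0, 0, 0, 255, -0.002, -0.05, 0, 0, 0, 0, 255, -0.002, -0.05, 0, 0, 0, 0, 255, -0.002, -0.05, 0, 0, 0, 0, 255, -0.002, -0.05, 0, 0, 0, 0, 255, -0.002, -0.05, 0, 0, 0, 0, 255, -0.002, -0.05, 0, 0, 0, 0, 255, -0.002, -0.05, 0, 0, 0, 0, 255, 0, -0.05, 0, 0, 0, 0, 255, 0, -0.04, 0, 0, 0, 0, 255, 0, -0.02, 0, 0, 0, 0, 255, 0, 0, 0, 0, 0, 0]

```text
time: 5.82
ee_pos: [0.5694, -0.273, 0.1929]
orientation: [0.402, -3.114, -0.001]
force: [-0.8, 0.2, -1.6]
grip_width: 0.0231
grip_force: 15.0
```

```bash
python3 - <<'E'
from h import *
import pickle
o=monitor.get_obs();print(o["ee_pos"].round(4),o["grip_width"],o["force"].round(2))
s=snap("wrist");t=snap("top");d=snap("side")
a=s["frame"];b=d["frame"]
f=np.hstack([a,b])[:,:,::-1];cv2.imwrite("pics/w2.png",cv2.resize(f,(800,300),interpolation=cv2.INTER_AREA))
for n,x in(("w2",s),("t2",t),("d2",d)):pickle.dump(x,open(n+".pkl","wb"))
E
```

```text
[ 0.5694 -0.273   0.1929] 0.023123874762828338 [-0.83  0.15 -1.61]
```

View pics/w2.png

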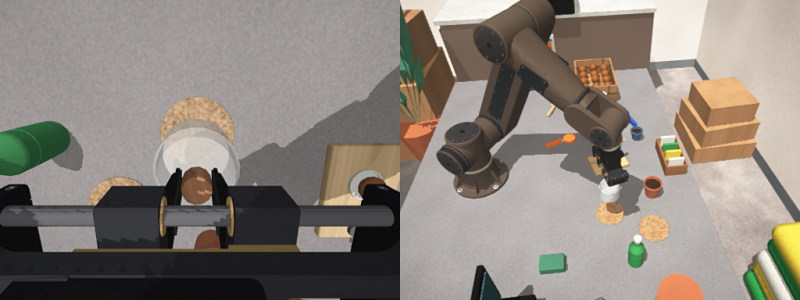

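The cover (about (197,160)) hangs upright in the grip, above the near pad. Lowering it.

>>> apply_moves:
  moves: [255, 0, 0.002, -0.03, 0, 0, 0, 255, 0, 0, -0.03, 0, 0, 0, 255, 0, 0, -0.03, 0, 0, 0, 255, 0, 0, -0.03, 0, 0, 0, 255, 0, 0, -0.03, 0, 0, 0, 255, 0, 0, -0.02, 0, 0, 0, 255, 0, 0, -0.01, 0, 0, 0, 255, 0, 0, -0.005, 0, 0, 0, 255, 0, 0, -0.004, 0, 0, 0, 255, 0, 0, 0, 0, 0, 0]

```text
time: 6.8
ee_pos: [0.5705, -0.2692, 0.0812]
orientation: [-0.406, 3.115, -0.0]
force: [-0.1, 0.6, -0.5]
grip_width: 0.0235
grip_force: 15.0
```

>>> apply_moves:
  moves: [255, 0, 0, -0.003, 0, 0, 0, 255, 0, 0, -0.002, 0, 0, 0, 255, 0, 0, 0, 0, 0, 0, 255, 0, 0, 0, 0, 0, 0]

```text
time: 7.13
ee_pos: [0.5703, -0.2694, 0.0781]
orientation: [-0.406, 3.115, -0.0]
force: [-0.3, 0.5, -1.1]
grip_width: 0.0234
grip_force: 15.0
```

>>> apply_moves:
  moves: [255, 0, 0, -0.002, 0, 0, 0, 255, 0, 0, -0.001, 0, 0, 0, 255, 0, 0, 0, 0, 0, 0, 255, 0, 0, 0, 0, 0, 0]

```text
time: 7.47
ee_pos: [0.5703, -0.2694, 0.0762]
orientation: [-0.406, 3.115, -0.0]
force: [-0.3, -0.3, 0.8]
grip_width: 0.0237
grip_force: 15.0
```

>>> apply_moves:
  moves: [0, 0, 0, -0.001, 0, 0, 0, 0, 0, 0, 0, 0, 0, 0, 0, 0, 0, 0, 0, 0, 0, 0, 0, 0, 0, 0, 0, 0, 0, 0, 0, 0, 0, 0, 0, 0, 0, 0, 0, 0, 0, 0, 0, 0, 0, 0, 0, 0, 0, 0, 0, 0, 0, 0, 0, 0]

```text
time: 8.13
ee_pos: [0.5703, -0.2693, 0.0755]
orientation: [-0.406, 3.115, 0.0]
force: [-0.5, 1.8, -1.2]
grip_width: 0.0713
grip_force: 0.0
```

>>> apply_moves:
  moves: [0, 0, 0, 0.02, 0, 0, 0, 0, 0, 0, 0.04, 0, 0, 0, 0, 0, 0, 0.05, 0, 0, 0, 0, 0, 0, 0.06, 0, 0, 0, 0, 0, 0, 0.06, 0, 0, 0, 0, 0, 0, 0.06, 0, 0, 0, 0, 0, 0, 0.06, 0, 0, 0, 0, 0, 0, 0.02, 0, 0, 0, 0, 0, 0, 0, 0, 0, 0]

```text
time: 8.88
ee_pos: [0.5709, -0.2697, 0.3024]
orientation: [-0.405, 3.11, -0.007]
force: [1.2, 0.1, -0.1]
grip_width: 0.0949
grip_force: 0.0
```

```bash
python3 - <<'E'
from h import *
import pickle
o=monitor.get_obs();print(o["ee_pos"].round(4),o["grip_width"],o["force"].round(2))
s=snap("wrist");pickle.dump(s,open("w3.pkl","wb"));d=snap("side");pickle.dump(d,open("d3.pkl","wb"))
f=np.hstack([s["frame"],cv2.resize(d["frame"][200:320,200:360],(512,384))])[:,:,::-1];cv2.imwrite("pics/w3.png",cv2.resize(f,(800,300),interpolation=cv2.INTER_AREA))
E
```

```text
[ 0.5709 -0.2697  0.3024] 0.09491399660346521 [ 1.17  0.09 -0.12]
```

View pics/w3.png

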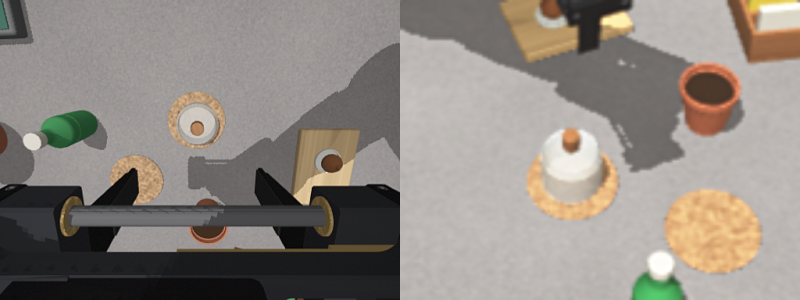

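The cover stands upright in the middle of the near pad ((197,120) left, (571,170) right), and the bulb is uncovered at (330,160). Going above the loupe while checking the centring.

>>> apply_moves:
  moves: [0, -0.006, 0.02, 0, 0, 0, -0.018, 0, -0.006, 0.05, 0, 0, 0, -0.018, 0, -0.006, 0.05, 0, 0, 0, -0.018, 0, -0.006, 0.05, 0, 0, 0, -0.018, 0, -0.006, 0.05, 0, 0, 0, -0.018, 0, -0.006, 0.05, 0, 0, 0, -0.018, 0, -0.006, 0.05, 0, 0, 0, -0.018, 0, -0.006, 0.05, 0, 0, 0, -0.018, 0, -0.006, 0.05, 0, 0, 0, -0.018, 0, -0.006, 0.05, 0, 0, 0, -0.018]

```text
time: 9.82
ee_pos: [0.5332, 0.0141, 0.296]
orientation: [-0.161, -3.135, -0.0]
force: [0.4, -1.1, 0.5]
grip_width: 0.0951
grip_force: 0.0
```

>>> apply_moves:
  moves: [0, -0.006, 0.05, 0, 0, 0, -0.018, 0, -0.006, 0.05, 0, 0, 0, -0.018, 0, -0.006, 0.05, 0, 0, 0, -0.018, 0, -0.006, 0.05, 0, 0, 0, -0.018, 0, -0.006, 0.05, 0, 0, 0, -0.018, 0, -0.006, 0.05, 0, 0, 0, -0.018, 0, -0.006, 0.05, 0, 0, 0, -0.018, 0, -0.006, 0.05, 0, 0, 0, -0.018, 0, -0.006, 0.05, 0, 0, 0, -0.018, 0, -0.006, 0.05, 0, 0, 0, -0.018, 0, 0, 0.047, 0, 0, 0, -0.002, 0, 0, 0, 0, 0, 0, 0]

```text
time: 10.82
ee_pos: [0.4971, 0.3445, 0.2954]
orientation: [-0.719, -3.056, 0.002]
force: [1.2, -0.7, -0.3]
grip_width: 0.095
grip_force: 0.0
```

```bash
python3 - <<'E'
from h import *
import pickle
o=monitor.get_obs();M=R.from_rotvec(o["orientation"]).as_matrix();print(o["time"],o["ee_pos"].round(4),np.degrees(np.arctan2(M[1,1],M[0,1])),M[:,2].round(4))
s=snap("wrist");pickle.dump(s,open("w4.pkl","wb"));t=snap("top");pickle.dump(t,open("t4.pkl","wb"))
f=np.hstack([s["frame"],t["frame"]])[:,:,::-1];cv2.imwrite("pics/w4.png",cv2.resize(f,(800,300),interpolation=cv2.INTER_AREA))
E
```

```text
10.8167 [0.4971 0.3445 0.2954] 63.51228573933444 [-2.7e-03 -4.0e-04 -1.0e+00]
```

View pics/w4.png

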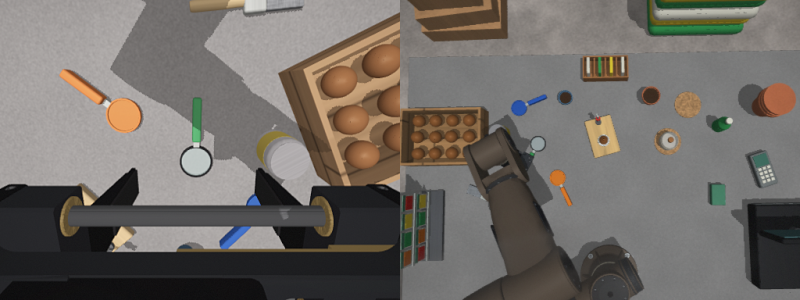

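The wrist view shows the green loupe with its handle at (252,154) and lens at (251,205) full-scale; nothing is near the fingers. In the top view the bulb is bare in its dish at (604,140). Measuring.

```bash
cat > m4.py <<'E'
from h import *
import pickle
L=lambda n:pickle.load(open(n+".pkl","rb"))
def comp(s,lo,hi,b):
    H=cv2.cvtColor(s["frame"],cv2.COLOR_RGB2HSV);m=cv2.inRange(H[b[1]:b[3],b[0]:b[2]],lo,hi);n,l,st,c=cv2.connectedComponentsWithStats(m);i=1+np.argmax(st[1:,4]);return c[i]+b[:2],st[i],cv2.findNonZero((l==i).astype(np.uint8))+np.array(b[:2])
s=L("w4")
p,st,q=comp(s,(50,90,30),(80,255,255),(235,115,270,190));h=plane(s,*p,.02)
k,_,q2=comp(s,(0,0,0),(180,255,60),(222,180,280,235));c,r=cv2.minEnclosingCircle(q2.astype(np.float32))
l=plane(s,*c,.010);print("handle",p,st,h.round(4),deep(s,*p)[2],"lens",c,r,l.round(4))
v=(l-h)[:2];print("len",np.linalg.norm(v),"yaw",np.degrees(np.arctan2(v[1],v[0])),"grip",(l[:2]-.08*v/np.linalg.norm(v)).round(4))
ext=[plane(s,*a,.026)[:2] for a in q.reshape(-1,2)[::1]];e=np.array(ext);u=v/np.linalg.norm(v);print("handle along lens",np.percentile((l[:2]-e)@u,[1,99]),"across",np.percentile((e-l[:2])@[-u[1],u[0]],[2,98]))
s=L("w3")
p,st,q=comp(s,(5,50,60),(25,255,255),(205,110,300,195));c,r=cv2.minEnclosingCircle(cv2.convexHull(q).astype(np.float32));E=cv2.fitEllipse(cv2.convexHull(q));print("pad",plane(s,*E[0],.004).round(4),E)
p,st,q=comp(s,(3,100,40),(16,255,255),(243,155,262,178));print("knob",p,st,plane(s,*p,.084).round(4))
p,st,q=comp(s,(3,70,20),(16,255,200),(400,190,445,225));print("bulb",p,st,plane(s,*p,.05).round(4))
t=L("t4");p,st,q=comp(t,(3,90,20),(14,255,170),(120+136-1,80,400,100)) if 0 else (0,0,0)
# collar height: top and bottom of red in side view, on post vertical line
for n in("side0","d3"):
    d=L(n);a,st,q=comp(d,(0,120,60),(6,255,255),(272,172,292,188));c0,dd=ray(d,*a);print(n,a,st)
    for P in([.6595,.0355],[.6573,.0357]):
        P=np.array(P);A=np.array([[dd[0]],[dd[1]]]);tt=((P-c0[:2])@dd[:2])/(dd[:2]@dd[:2]);print("z",c0[2]+tt*dd[2],"miss",(c0+tt*dd)[:2]-P)
E
python3 m4.py
```

```text
handle [251.53354633 153.0798722 ] [ 11  10  12  57 626] [0.4884 0.349  0.02  ] 0.025971211199189548 lens (250.6125030517578, 206.2312469482422) 20.574750900268555 [0.5682 0.3076 0.01  ]
len 0.08989832679383 yaw -27.453572116206406 grip [0.4972 0.3445]
handle along lens [0.04712731 0.13216213] across [-0.00818885  0.00801154]
pad [ 0.5677 -0.2718  0.004 ] ((251.04592895507812, 153.22930908203125), (72.86134338378906, 73.21211242675781), 100.27491760253906)
knob [251.85062241 163.9253112 ] [  1   0  17  19 241] [ 0.5692 -0.2698  0.084 ]
bulb [424.5913556  208.95481336] [ 11   8  28  23 509] [0.5752 0.0065 0.05  ]
side0 [281.95 180.05] [ 8  6  5  5 20]
z 0.12317630682060321 miss [ 4.18755975e-04 -7.16928688e-05]
z 0.1233312177214907 miss [ 0.00258937 -0.00044331]
d3 [283.5 179. ] [11  6  2  3  6]
z 0.12847325779644014 miss [ 0.00582666 -0.00102764]
z 0.1286370955373357 miss [ 0.00799451 -0.00140998]
```

>>> apply_moves:
  moves: [0, 0, 0, -0.03, 0, 0, -0.008, 0, 0, 0, -0.06, 0, 0, 0, 0, 0, 0, -0.06, 0, 0, 0, 0, 0, 0, -0.06, 0, 0, 0, 0, 0, 0, -0.06, 0, 0, 0, 0, 0, 0, -0.06, 0, 0, 0, 0, 0, 0, -0.06, 0, 0, 0, 0, 0, 0, -0.03, 0, 0, 0, 0, 0, 0, -0.02, 0, 0, 0, 0, 0, 0, -0.01, 0, 0, 0, 0, 0, 0, 0, 0, 0, 0, 0, 0, 0, 0, 0, 0, 0]

```text
time: 11.92
ee_pos: [0.4987, 0.3408, 0.0283]
orientation: [0.748, 3.05, 0.001]
force: [-0.2, 0.2, 0.8]
grip_width: 0.0952
grip_force: 0.0
```

>>> apply_moves:
  moves: [0, -0.002, 0.006, -0.02, 0, 0, 0, 0, 0, 0, -0.012, 0, 0, 0, 0, 0, 0, -0.006, 0, 0, 0, 0, 0, 0, 0, 0, 0, 0, 0, 0, 0, 0, 0, 0, 0]

```text
time: 12.33
ee_pos: [0.497, 0.3445, 0.0045]
orientation: [-0.748, -3.051, 0.0]
force: [-0.2, 0.6, -0.6]
grip_width: 0.0949
grip_force: 0.0
```

>>> apply_moves:
  moves: [255, 0, 0, 0, 0, 0, 0, 255, 0, 0, 0, 0, 0, 0, 255, 0, 0, 0, 0, 0, 0, 255, 0, 0, 0, 0, 0, 0, 255, 0, 0, 0, 0, 0, 0, 255, 0, 0, 0, 0, 0, 0, 255, 0, 0, 0, 0, 0, 0, 255, 0, 0, 0, 0, 0, 0, 255, 0, 0, 0, 0, 0, 0, 255, 0, 0, 0, 0, 0, 0, 255, 0, 0, 0, 0, 0, 0, 255, 0, 0, 0, 0, 0, 0]
  squeeze: 40

```text
time: 13.33
ee_pos: [0.497, 0.3445, 0.0047]
orientation: [0.748, 3.051, 0.0]
force: [-0.1, 0.1, 0.8]
grip_width: 0.0203
grip_force: 0.0
```

>>> apply_moves:
  moves: [255, 0, 0, 0, 0, 0, 0, 255, 0, 0, 0, 0, 0, 0, 255, 0, 0, 0, 0, 0, 0, 255, 0, 0, 0, 0, 0, 0, 255, 0, 0, 0, 0, 0, 0, 255, 0, 0, 0, 0, 0, 0]

```text
time: 13.83
ee_pos: [0.497, 0.3445, 0.0047]
orientation: [0.748, 3.051, 0.0]
force: [0.4, 0.0, 0.1]
grip_width: 0.0176
grip_force: 40.0
```

>>> apply_moves:
  moves: [255, 0, 0, 0.01, 0, 0, 0, 255, 0, 0, 0.02, 0, 0, 0, 255, 0, 0, 0.04, 0, 0, 0, 255, 0, 0, 0.05, 0, 0, 0, 255, 0, 0, 0.05, 0, 0, 0, 255, 0, 0, 0.05, 0, 0, 0, 255, 0, 0, 0.05, 0, 0, 0, 255, 0, 0, 0.03, 0, 0, 0, 255, 0, 0, 0.02, 0, 0, 0, 255, 0, 0, 0, 0, 0, 0]

```text
time: 14.67
ee_pos: [0.4977, 0.3449, 0.2006]
orientation: [0.747, 3.047, 0.006]
force: [-0.6, 0.6, -1.1]
grip_width: 0.0176
grip_force: 40.0
```

>>> apply_moves:
  moves: [255, 0.001, -0.02, 0, 0, 0, 0, 255, 0.002, -0.04, 0, 0, 0, 0, 255, 0.002, -0.05, 0, 0, 0, 0, 255, 0.002, -0.06, 0, 0, 0, 0, 255, 0.002, -0.06, 0, 0, 0, 0, 255, 0.002, -0.06, 0, 0, 0, 0, 255, 0.002, -0.06, 0, 0, 0, 0, 255, 0.002, -0.06, 0, 0, 0, 0, 255, 0, -0.05, 0, 0, 0, 0, 255, 0, -0.02, 0, 0, 0, 0, 255, 0, -0.01, 0, 0, 0, 0, 255, 0, 0, 0, 0, 0, 0]

```text
time: 15.67
ee_pos: [0.5057, 0.0496, 0.1962]
orientation: [-0.75, -3.05, 0.0]
force: [-0.3, -0.6, 0.2]
grip_width: 0.0175
grip_force: 40.0
```

```bash
python3 - <<'E'
from h import *
import pickle
o=monitor.get_obs();print(o["time"],o["ee_pos"].round(4),o["orientation"].round(3),o["grip_width"])
s=snap("wrist");pickle.dump(s,open("w5.pkl","wb"));t=snap("side");pickle.dump(t,open("d5.pkl","wb"))
f=np.hstack([s["frame"],cv2.resize(t["frame"][130:250,200:360],(512,384))])[:,:,::-1];cv2.imwrite("pics/w5.png",cv2.resize(f,(800,300),interpolation=cv2.INTER_AREA))
from m4 import comp,L
t=L("t4")
for b in((250,155,275,195),):
    p,st,q=comp(t,(3,90,20),(14,255,200),b);print("bulb top",p,st,plane(t,*p,.05).round(4))
E
```

```text
15.6667 [0.5057 0.0496 0.1962] [-0.75 -3.05  0.  ] 0.017536277854337663
handle [251.53354633 153.0798722 ] [ 11  10  12  57 626] [0.4884 0.349  0.02  ] 0.025971211199189548 lens (250.6125030517578, 206.2312469482422) 20.574750900268555 [0.5682 0.3076 0.01  ]
len 0.08989832679383 yaw -27.453572116206406 grip [0.4972 0.3445]
handle along lens [0.04712731 0.13216213] across [-0.00818885  0.00801154]
pad [ 0.5677 -0.2718  0.004 ] ((251.04592895507812, 153.22930908203125), (72.86134338378906, 73.21211242675781), 100.27491760253906)
knob [251.85062241 163.9253112 ] [  1   0  17  19 241] [ 0.5692 -0.2698  0.084 ]
bulb [424.5913556  208.95481336] [ 11   8  28  23 509] [0.5752 0.0065 0.05  ]
side0 [281.95 180.05] [ 8  6  5  5 20]
z 0.12317630682060321 miss [ 4.18755975e-04 -7.16928688e-05]
z 0.1233312177214907 miss [ 0.00258937 -0.00044331]
d3 [283.5 179. ] [11  6  2  3  6]
z 0.12847325779644014 miss [ 0.00582666 -0.00102764]
z 0.1286370955373357 miss [ 0.00799451 -0.00140998]
bulb top [260.1011236  178.80898876] [ 5 19 11 11 89] [0.5786 0.0142 0.05  ]
```

View pics/w5.png

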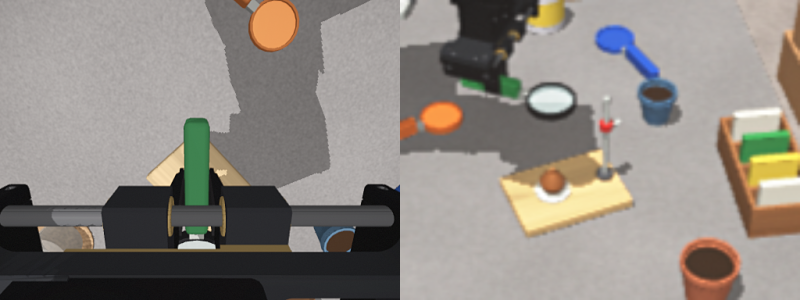

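The loupe hangs level in the grip. In the side crop the lens is at (550,100), the collar at (606,126) and the bulb at (551,180). Lowering to collar height.

>>> apply_moves:
  moves: [255, 0, 0.003, -0.01, 0, 0, 0, 255, 0, 0, -0.02, 0, 0, 0, 255, 0, 0, -0.03, 0, 0, 0, 255, 0, 0, -0.03, 0, 0, 0, 255, 0, 0, -0.02, 0, 0, 0, 255, 0, 0, -0.01, 0, 0, 0, 255, 0, 0, -0.004, 0, 0, 0, 255, 0, 0, 0, 0, 0, 0, 255, 0, 0, 0, 0, 0, 0]

```text
time: 16.52
ee_pos: [0.5063, 0.0527, 0.1227]
orientation: [0.747, 3.051, 0.0]
force: [0.8, 0.8, -0.3]
grip_width: 0.0177
grip_force: 40.0
```

```bash
sed -i '/^s=L("w4")/,$d' m4.py; python3 - <<'E'
from h import *
from m4 import comp
o=monitor.get_obs();M=R.from_rotvec(o["orientation"]).as_matrix();print(o["time"],o["ee_pos"].round(4),M[:,2].round(4),o["force"].round(2))
d=snap("side");t=snap("top")
f=np.hstack([cv2.resize(x,(400,400)) for x in(d["frame"][150:230,220:300],t["frame"][130:210,215:295])])[:,:,::-1];cv2.imwrite("pics/w6.png",f)
zl=o["ee_pos"][2]-.0047+.006
for n,s,b in(("side",d,(245,170,277,195)),("top",t,(235,155,285,200))):
    try:
        p,st,q=comp(s,(0,0,0),(180,255,70),b);E=cv2.fitEllipse(cv2.convexHull(q));print(n,"lens",E,st,plane(s,*E[0],zl+.003).round(4))
    except Exception as e:print(n,e)
p,st,q=comp(d,(3,90,20),(16,255,200),(250,190,275,215));print("bulb side",p,st,plane(d,*p,.045).round(4))
p,st,q=comp(d,(0,140,60),(6,255,255),(272,168,292,190));print("collar",p,st,[plane(d,*p,z).round(4) for z in(.118,.123,.128)])
import pickle;pickle.dump(d,open("d6.pkl","wb"));pickle.dump(t,open("t6.pkl","wb"))
E
```

```text
16.5167 [0.5063 0.0527 0.1227] [ 7.e-04  1.e-04 -1.e+00] [ 0.82  0.76 -0.3 ]
side lens ((260.402099609375, 186.2105712890625), (13.068866729736328, 19.21591567993164), 90.37483215332031) [ 6 16 20  7 47] [0.5783 0.0087 0.127 ]
top OpenCV(4.12.0) /io/opencv/modules/imgproc/src/shapedescr.cpp:361: error: (-201:Incorrect size of input array) There should be at least 5 points to fit the ellipse in function 'fitEllipseNoDirect'

bulb side [260.66233766 201.77922078] [ 6  7 11 10 77] [0.5784 0.0127 0.045 ]
collar [281.88888889 180.11111111] [ 8 10  5  5 18] [array([0.6606, 0.0409, 0.118 ]), array([0.6597, 0.0353, 0.123 ]), array([0.6587, 0.0298, 0.128 ])]
```

View pics/w6.png

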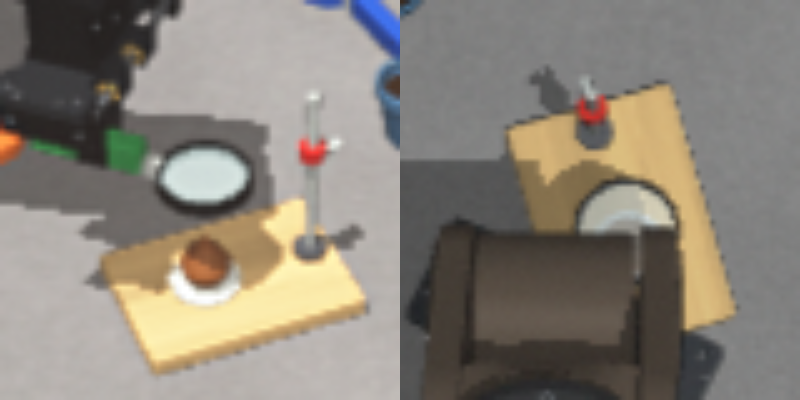

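Side crop: the lens (203,177) is level, above the bulb (206,262), with the collar at (313,150). The top crop shows the lens arc's top at (627,178). Fitting the lens centre from both.

```bash
python3 - <<'E'
from h import *
from m4 import comp,L
d,t=L("d6"),L("t6")
p,st,q=comp(d,(0,0,125),(180,60,255),(246,174,272,196));E=cv2.fitEllipse(cv2.convexHull(q));print(E,st)
for z in(.118,.124,.130):print("side lens",z,plane(d,*E[0],z).round(4))
for u,v in((260.5,176.5),):print("top lens",plane(t,u,v,.127).round(4))
w=plane(t,260.5,165.6,.130);print("top far edge",w.round(4))
tb=L("t4")
p,st,q=comp(tb,(0,0,150),(180,60,255),(245,165,275,195));e=cv2.minEnclosingCircle(q.astype(np.float32));print("dish top",e,plane(tb,*e[0],.026).round(4))
E
```

```text
((258.77874755859375, 184.37741088867188), (10.529956817626953, 21.17414093017578), 96.08702087402344) [  2   6  22  11 164]
side lens 0.118 [0.5745 0.0289 0.118 ]
side lens 0.124 [0.5739 0.0223 0.124 ]
side lens 0.13 [0.5733 0.0157 0.13  ]
top lens [0.5781 0.0128 0.127 ]
top far edge [0.6131 0.0122 0.13  ]
dish top ((260.1833190917969, 179.35000610351562), 7.667529582977295) [0.5793 0.0139 0.026 ]
```

>>> apply_moves:
  moves: [255, 0.001, 0.001, -0.002, 0, 0, 0, 255, 0, 0, 0, 0, 0, 0, 255, 0, 0, 0, 0, 0, 0, 255, 0, 0, 0, 0, 0, 0, 255, 0, 0, 0, 0, 0, 0]

```text
time: 17.03
ee_pos: [0.5067, 0.0529, 0.1212]
orientation: [0.748, 3.051, 0.0]
force: [-0.4, 1.1, -0.6]
grip_width: 0.0175
grip_force: 40.0
```

```bash
python3 - <<'E'
from h import *
from m4 import L
d=snap("side");o=monitor.get_obs();print(o["ee_pos"].round(4),o["grip_width"])
P=np.array([deep(d,u,v) for u in range(248,275) for v in range(172,196)])
P=P[(P[:,2]>.105)&(P[:,2]<.15)&(np.hypot(P[:,0]-.578,P[:,1]-.0145)<.042)]
A=np.c_[P[:,:2]-[.578,.0145],np.ones(len(P))];c=np.linalg.lstsq(A,P[:,2],rcond=None)[0]
print(len(P),"extent",P.min(0).round(4),P.max(0).round(4),"plane tilt deg",np.degrees(c[:2]).round(2),"z",c[2])
K=np.array([deep(d,u,v) for u in range(280,285) for v in range(178,183)]);K=K[(K[:,2]>.09)&(K[:,2]<.16)];print("collar",K.mean(0).round(4),K[:,2].min(),K[:,2].max())
E
```

```text
[0.5067 0.0528 0.1211] 0.017662711310325527
251 extent [ 0.5391 -0.0231  0.1164] [0.6143 0.0494 0.1338] plane tilt deg [-0.85  0.94] z 0.12592747660901965
collar [0.6593 0.0306 0.1278] 0.11895002065907267 0.13713018965264356
```

```bash
python3 -c "
from station import ticket
print(ticket.sign_off())"
```

```text
the job is handed in; nothing more can be done
None
```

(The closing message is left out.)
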